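# Set the hold-down of a plaque-painting jig

## Robot

A 6-joint arm with a two-finger parallel gripper is mounted at the origin on a cart in front of the work surface, level with it; the furniture and walls round the work are solid. World frame = base frame: x ahead of the robot, y to its left, z up, the work surface at z = 0. Lengths are in m, angles in rad, forces in N, time in s.
With the tool pointing down it reaches from about 0.35 to 0.975 m from the base axis. Payload 7.1 kg.
Tool frame: the origin (TCP) lies midway between the tips of the shut fingers; the grasp point (between the pads) lies 19 mm behind it; z points along the fingers, y is the line along which they close (so a half turn about z gives the same grasp; the last joint's range is limited). The gripper opens to 88 mm and grips with 3 to 60 N. Pads are 20 mm wide; open, the fingers measure 115 mm over their backs; the gripper's body (75 mm by 178 mm) begins 61 mm behind the grasp point.
Start: joints at [-1.354, 0.423, 1.63, -0, 1.089, -0.019], TCP at [0.146, -0.608, 0.223] pointing down, gripper open.
Joint ranges: [-3, 3], [-0.9, 2.11], [0.09, 2.58], [-1.31, 4.45], [0.11, 2.69], [-2.54, 2.54]. Speed limits (rad/s): [2.39, 2.39, 3.01, 3.14, 3.14, 3.14].

## Interface

Orientations are given as a unit quaternion [w, x, y, z].
In Python, from station import move_pose, movel, movej, command_gripper, wait, inverse_kinematics, read_camera, camera_info, MotionError, job_done, get_time, get_joint_pos, get_qvel, get_effort, get_tcp_pos, get_ee_rot, get_ft_force, get_ft_torque, get_grip_width, get_finger_force gives the robot as it stands. Calls block until the motion is done:
- move_pose(position, orientation): joint-space move of the TCP to a pose.
- movel(position, frame=None, v=0.15, until_force=None): straight line of the TCP; frame=None keeps the orientation; v is the mean speed in m/s. With until_force (N) it stops when the force on the tool has changed by that much, and returns True; else False.
- movej(angles): joint-space move.
- command_gripper(opening): opening from 0.0 (shut) to 1.0 (fully open); the grip force is fixed at half the most; returns when the fingers have stopped.
- wait(seconds).
- inverse_kinematics(position, orientation): joint angles nearest the present ones, or None.
- read_camera(name): name is "side" or "top" or "wrist"; returns the picture (420x560x3 uint8, red, green, blue); there is no depth.
- camera_info(name): a dict with "intrinsics" (3x3 intrinsics, pixels), "T" (4x4, takes a point from camera to world coordinates); the wrist camera has in their place "tool_from_camera" (4x4, takes a point from camera to tool coordinates, whose origin is the TCP and whose axes are the flange's). Camera axes: x right, y up, looking along -z (the intrinsics and any distortion apply to the point x, -y, -z); pixel columns grow to the right and rows downward; lengths in m; the calibration is good to about 2 mm. A picture is of the moment at which its call begins: read the wrist's pose just before it. camera_info takes no time and is no camera call.
A pose or a line that the arm cannot do raises MotionError and nothing moves.
- job_done(): hands the job in; it is judged then, once.
Readings, each from a call of its own:
- get_time(): time.
- get_joint_pos(): joint angles.
- get_qvel(): joint speeds.
- get_effort(): joint torques, N m.
- get_tcp_pos(): TCP position.
- get_ee_rot(): TCP orientation.
- get_ft_force(): force on the tool from outside, world axes, zero at the start.
- get_ft_torque(): the same for the moment, N m.
- get_grip_width(): opening from 0.0 (shut) to 1.0 (fully open).
- get_finger_force(): force on a finger pad.
Only numpy, scipy, OpenCV 4.12 (cv2) and the standard library are available. Lean on these libraries where they do the work, as an engineer would, in place of code of your own. Each camera call takes 0.05 s, during which the arm holds its last target. There are 200 camera calls.

## Task

Set this painting jig for the batch of porcelain plaques: without lifting it, slide the white plaque along the jig's board, narrow end first, into the pocket under the bridge until it is fully home against the back stop, then screw the knurled knob down clockwise until it bottoms out and back it off a quarter turn, so that plaques can slip in and out under the pad. Finish still gripping the knob at that setting, because I am going to tighten the lock nut while you hold it; keep the plaque home and leave the other things on the table where they are.

Things in the scene. Friction and masses are not known exactly. Their poses are not given: they have to be found in the camera images.
- jig: Plywood board 330 x 230 x 14 mm, fixed to the table, with an aluminium pocket and bridge on its far half. Origin under the board's centre at table height; x runs along the board to the pocket's back stop, roughly away from the robot, z up. Bridge over the pocket: x = 96 to 120 mm, posts out to y = +-57 mm, crossbar 30 to 44 mm above the board, screw spindle at x = 108 mm, y = 0.
- home (a point): Where the plaque's centre lies when fully home: x = 65 mm, y = 0 in the jig's frame, 5 mm above the board; axes as the jig's. In the jig's frame the pocket is a U open to -x: back stop face at x = 135 mm, rails 12 mm high with inner faces at y = +-29.5 mm from x = 87 mm on, flared lead-ins from x = 66 mm (mouth about 74 mm wide, outer corners at y = +-50 mm).
- plaque_centre (a point): Centre of the loose plain white porcelain plaque, a slab 140 (its x) x 56 (y) x 10 mm (z), 0.2 kg, flat on the board before the pocket; its ends are alike. It slides freely; grip it across its 56 mm width or push its end. Home, its near half stands out of the pocket: grip or push there, as a gripper's body over the far half would meet the knob.
- knob (a joint): Turn of the knurled knob, rad: 0 = bottomed out (hard stop, rubber pad lightly on a 10 mm plaque), growing as it is backed off counterclockwise seen from above; 1.57 = a quarter turn off the stop. Starts 2.4 to 4.4 rad up, its pad at least 2 mm clear of the plaque. It rises 0.95 mm per rad (6 mm a turn), has 0.06 N m of friction and stays where it is left.
- knob_grip (a point): Centre of the knurled steel knob, a vertical cylinder 40 mm across, 22 mm high (11 mm above and below this point), on the spindle. The point turns, rises and sinks with it; 88 mm above the table when bottomed. Below: a 23 mm lock nut on the 13 mm spindle, and the bridge's crossbar, 30 mm below this point when bottomed. A dark line on its top points to the point's -x.
- test_tile: Bystander: glazed test tile 62 x 45 x 7 mm lying on the jig's board on the +y side of the bridge. Origin under its centre.
- eraser: Bystander: eraser 19 x 44 x 12 mm lying on the jig's board on the -y side of the bridge. Origin under its centre.
- jar: Bystander: pigment jar with a screw cap, 48 mm across and 58 mm high, left of the jig. Origin under its centre.
- pen_red: Bystander: pen 10 x 143 x 12 mm, lying, left of the jig. Origin under its centre.
Things that resemble listed ones, but are neither listed nor needed, are in the scene too. What is shaped like the part that bears plaque_centre but green is not meant.

How it is judged:
On the way, in this order (a step that is already met when the one before it is completed fails the run):
1. the plaque is home in the pocket (x of plaque_centre in the frame of home above -0.003 m and horizontal distance between plaque_centre and home below 0.007 m and angle between the x axis of plaque_centre and the x axis of home, either way round below 0.08 rad), for 0.2 s.
2. the knob is screwed down until it bottoms out, with the plaque home under it (all of step 1 and value of joint knob below 0.06 rad), for 0.2 s.
At the end, for the whole second after the job is handed in: Having bottomed out, the knob is still and 90 degrees (within 17) above its stop, gripped by the fingers (over 2 N, grasp point within 25 mm of its centre); the plaque lies flat and home, its end within 3 mm of the stop, its centre within 7 mm and turned at most 4.5 degrees (all of step 1 and value of joint knob between 1.27 and 1.87 rad and contact force between the fingers and knob above 2 N and distance between the grasp point and knob_grip below 0.025 m and height (world z) of plaque_centre below 0.022 m and velocity of joint knob between -0.1 and 0.1 rad/s); the arm keeps its last pose, push and grip.
It fails at once if the plaque is lifted off the board (more than 8 mm) (height (world z) of plaque_centre above 0.027 m).
It fails at once if one of the other things on or round the jig is moved by more than 20 mm (distance of any of test_tile, eraser, jar, pen_red from where it was at the start of the episode above 0.02 m).
It also fails if it takes over 72 s, if anything falls off the work surface, if the arm or the gripper's body presses on something with over 40 N, if the wrist force passes 120 N, or if a joint passes its speed limit or range.

## Working session

There is one attempt and no reset: what is moved stays moved. The work goes in short steps, each a Python script; the robot and the scene stay as the last script left them, time stands still between calls to the robot, and variables do not carry over. Pictures are saved under pics/ and viewed, at most 10 in all, crops included, and the job is handed in when it is done.

```bash
ls; mkdir -p pics; python3 - <<'E'
from station import *
import cv2,numpy as np
for n in("top","side"):
    cv2.imwrite(f"pics/{n}0.png",read_camera(n)[:,:,::-1]); c=camera_info(n); print(n,np.round(c["intrinsics"],1).tolist(),np.round(c["T"],3).tolist(),[k for k in c])
c=camera_info("wrist");print(c); print(get_time(),get_ee_rot())
E
```

```text
pics
top [[458.6, 0.0, 275.8], [0.0, 458.6, 207.8], [0.0, 0.0, 1.0]] [[-0.002, 0.978, -0.209, 0.394], [-1.0, -0.003, -0.004, 0.183], [-0.005, 0.209, 0.978, 0.953], [0.0, 0.0, 0.0, 1.0]] ['intrinsics', 'T']
side [[380.9, 0.0, 281.1], [0.0, 380.9, 210.3], [0.0, 0.0, 1.0]] [[-1.0, -0.015, -0.02, 0.556], [-0.008, -0.55, 0.835, 0.931], [-0.023, 0.835, 0.55, 0.581], [0.0, 0.0, 0.0, 1.0]] ['intrinsics', 'T']
{'intrinsics': array([[321.53014987,   0.        , 280.51640889],
       [  0.        , 321.53014987, 212.28481324],
       [  0.        ,   0.        ,   1.        ]]), 'tool_from_camera': array([[ 1.10837661e-03,  9.63781386e-01,  2.66691228e-01,
         7.33591634e-02],
       [ 9.99999040e-01, -8.46591765e-04, -1.09657211e-03,
        -8.00005739e-04],
       [-8.31077189e-04,  2.66692187e-01, -9.63781400e-01,
        -1.62175675e-01],
       [ 0.00000000e+00,  0.00000000e+00,  0.00000000e+00,
         1.00000000e+00]])}
0.1 [-6.85499310e-04  9.93057979e-01  1.17623877e-01 -6.98409479e-05]
```

View pics/top0.png

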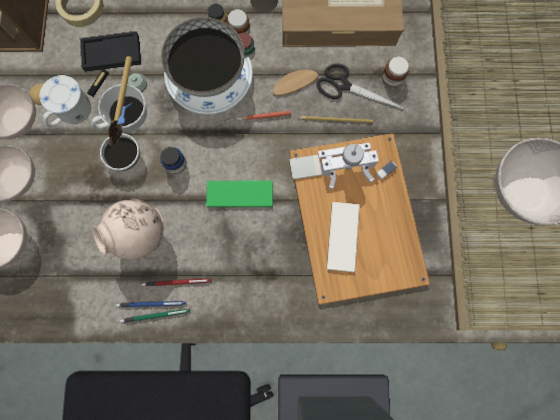

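View pics/side0.png

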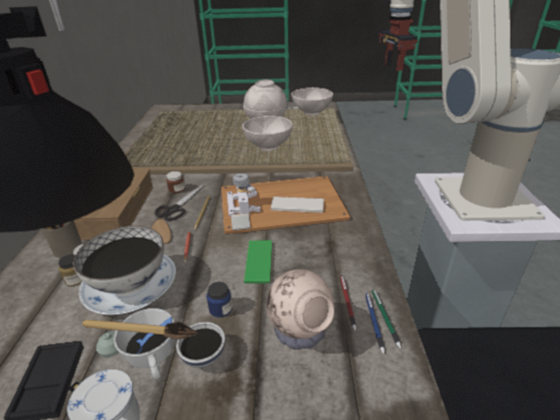

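Top view: the white slab on the board at (344,238) is the plaque. The green one at (240,193), off the jig, is the excluded decoy. The knob is at (353,154), the tile at (306,167) and the eraser at (387,170). Board corners are about (291,152), (392,136), (428,287) and (320,302). Next I measure these and take an enlarged crop.

```bash
cat > h.py <<'E'
from station import *
import cv2,numpy as np
from scipy.spatial.transform import Rotation as R
def cam(name):
    c=camera_info(name); K=c["intrinsics"]
    if "T" in c: return K,np.array(c["T"])
    q=get_ee_rot(); T=np.eye(4); T[:3,:3]=R.from_quat([q[1],q[2],q[3],q[0]]).as_matrix(); T[:3,3]=get_tcp_pos()
    return K,T@np.array(c["tool_from_camera"])
def unproj(K,T,px,z):
    px=np.atleast_2d(px).astype(float)
    d=np.c_[(px[:,0]-K[0,2])/K[0,0],-(px[:,1]-K[1,2])/K[1,1],-np.ones(len(px))]@T[:3,:3].T
    return T[:3,3]+d*((z-T[2,3])/d[:,2])[:,None]
def proj(K,T,P):
    p=(np.atleast_2d(P)-T[:3,3])@T[:3,:3]
    return np.c_[K[0,0]*p[:,0]/-p[:,2]+K[0,2],K[1,1]*p[:,1]/p[:,2]+K[1,2]]
def quad(mask):
    cs,_=cv2.findContours(mask.astype(np.uint8),cv2.RETR_EXTERNAL,cv2.CHAIN_APPROX_NONE)
    c=max(cs,key=cv2.contourArea); h=cv2.convexHull(c); 
    e=.01
    while True:
        a=cv2.approxPolyDP(h,e*cv2.arcLength(h,True),True)
        if len(a)<=4 or e>.2: return a[:,0].astype(float)
        e*=1.2
E
python3 - <<'E'
from h import *
im=cv2.imread("pics/top0.png"); K,T=cam("top")
hsv=cv2.cvtColor(im,cv2.COLOR_BGR2HSV); print(hsv[270,400],hsv[240,343])
H,S,V=hsv[...,0],hsv[...,1],hsv[...,2]
roi=np.zeros(im.shape[:2],bool); roi[125:315,280:440]=1
b=quad(cv2.morphologyEx((roi&(S>100)&(H<22)&(V>80)).astype(np.uint8),cv2.MORPH_OPEN,np.ones((3,3))))
roi2=np.zeros_like(roi); roi2[195:285,318:370]=1
p=quad(roi2&(S<60)&(V>150))
for n,q,z in(("board",b,.014),("plaq",p,.024)):
    w=unproj(K,T,q,z)[:,:2]; print(n,q.tolist(),w.round(4).tolist(),"sides",np.linalg.norm(w-np.roll(w,-1,0),axis=1).round(4),"c",w.mean(0).round(4))
    (c,s,a)=cv2.minAreaRect((w*1e3).astype(np.float32)); print(c,s,a)
cv2.imwrite("pics/crop.png",cv2.resize(im[125:310,280:440],None,fx=3.2,fy=3.2,interpolation=cv2.INTER_CUBIC))
E
```

```text
[ 16 131 195] [ 21  11 226]
board [[393.0, 134.0], [428.0, 284.0], [318.0, 303.0], [290.0, 151.0]] [[0.7572, -0.067], [0.4364, -0.1197], [0.3993, 0.103], [0.7194, 0.1563]] sides [0.3251 0.2258 0.3245 0.2265] c [0.5781 0.0181]
(578.2510986328125, 18.042083740234375) (325.1077575683594, 226.45680236816406) 9.446793556213379
plaq [[332.0, 202.0], [359.0, 205.0], [354.0, 271.0], [327.0, 268.0]] [[0.6044, 0.0704], [0.5979, 0.0147], [0.4621, 0.0302], [0.4682, 0.0843]] sides [0.0561 0.1367 0.0544 0.1369] c [0.5332 0.0499]
(533.240478515625, 50.289215087890625) (56.10973358154297, 136.88818359375) 83.49635314941406
```

View pics/crop.png

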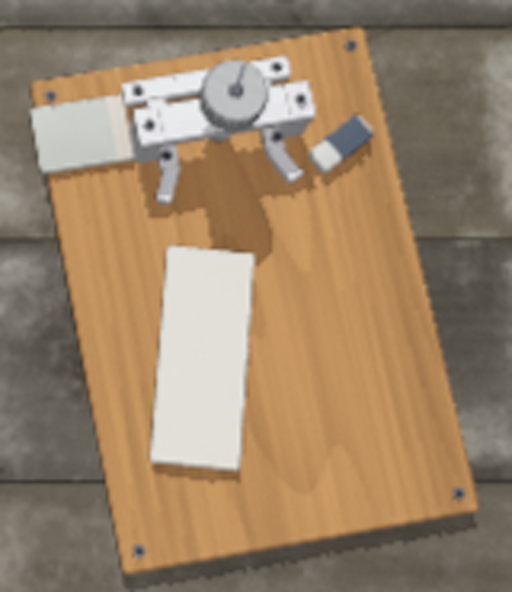

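The crop confirms the plain white slab, tilted about −6° world on a board at about +9.4°. The board measures 325×226 mm and the plaque 137×56 mm, both consistent with the given sizes. Next is a closer look with the wrist camera.

```bash
cat >> h.py <<'E'
def q(yaw): return [0,np.cos(yaw/2),np.sin(yaw/2),0]
def jig2w(J,x,y):
    c,s=np.cos(J[2]),np.sin(J[2]); return np.array([J[0]+c*x-s*y,J[1]+s*x+c*y])
E
python3 - <<'E'
from h import *
J=(.5782,.0180,np.radians(9.42))
p=jig2w(J,-20,0) if 0 else jig2w(J,-.03,0)
move_pose([*p,.21],q(J[2])); wait(.3)
K,T=cam("wrist"); im=read_camera("wrist")[:,:,::-1]; cv2.imwrite("pics/w1.png",im); np.savez("w1.npz",K=K,T=T)
print(get_time(),get_joint_pos(),get_tcp_pos())
E
```

```text
3.0667 [1.79181649e-03 3.27827956e-01 1.81013773e+00 1.36856025e-05
 1.00359623e+00 1.40854665e+00] [0.54863863 0.01288665 0.20999111]
```

View pics/w1.png

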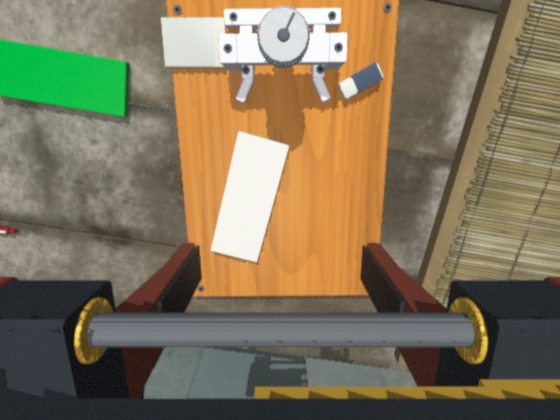

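The wrist view shows the plaque at (250,197), the knob at (284,35) and the crossbar spanning (220..347, 34..66). Lead-in tips are near (241,98) and (326,98), and the board edges are visible. I fit the jig and plaque from this.

```bash
python3 - <<'E'
from h import *
d=np.load("w1.npz");K,T=d["K"],d["T"]; im=cv2.imread("pics/w1.png")
hsv=cv2.cvtColor(im,cv2.COLOR_BGR2HSV);S=hsv[...,1].astype(int);V=hsv[...,2];H=hsv[...,0]
wood=cv2.medianBlur(((S>120)&(H<24)&(V>70)).astype(np.uint8),5)
# board sides
L=[];Rr=[]
for r in list(range(110,235,3)):
    c=np.where(wood[r,150:420])[0]+150; L.append((c.min()-.5+.5*0,r)); Rr.append((c.max()+.5,r))
F=[(c,np.where(wood[200:310,c])[0].max()+200.5) for c in range(215,350,3)]
def line(p):
    w=unproj(K,T,np.array(p),.014)[:,:2].astype(np.float32); vx,vy,x,y=cv2.fitLine(w,cv2.DIST_HUBER,0,.01,.01).ravel(); 
    return np.degrees(np.arctan2(vy,vx)),np.array([x,y])
(aL,pL),(aR,pR),(aF,pF)=map(line,(L,Rr,F)); print("L",aL,pL,"R",aR,pR,"F",aF,pF)
m=(S<60)&(V>190); m2=m.copy(); m2[:115]=0; m2[275:]=0; m2[:,:200]=0;m2[:,300:]=0
pq=quad(m2); w=unproj(K,T,pq,.024)[:,:2]; print("plaq",pq.tolist(),w.round(4).tolist(),cv2.minAreaRect((w*1e3).astype(np.float32)))
# knob circle
g=cv2.cvtColor(im,cv2.COLOR_BGR2GRAY)
print("knob",cv2.HoughCircles(g[0:80,240:330],cv2.HOUGH_GRADIENT,1,50,param1=120,param2=15,minRadius=20,maxRadius=32), )
for J in((.5782,.018,np.radians(9.42)),):
    P=lambda x,y,z:proj(K,T,[*jig2w(J,x,y),z]).round(1).tolist()
    print("bar corners pred",[P(x,y,.058) for x in(.096,.120) for y in(.057,-.057)],"knobtop",P(.108,0,.1016),"lead",P(.066,.05,.026),P(.066,-.05,.026))
cv2.imwrite("pics/w1c.png",cv2.resize(im[0:115,180:390],None,fx=3.8,fy=3.8,interpolation=cv2.INTER_CUBIC))
E
```

```text
L 10.006892 [0.5497346  0.12631296] R 9.937263 [ 0.58778816 -0.099309  ] F -80.57375 [0.41202    0.01334807]
plaq [[238.0, 132.0], [288.0, 145.0], [256.0, 261.0], [211.0, 250.0]] [[0.6049, 0.0679], [0.6003, 0.0138], [0.4627, 0.0281], [0.4678, 0.0816]] ((534.0413818359375, 47.67577362060547), (54.29811477661133, 138.58262634277344), 84.29167175292969)
knob [[[43.5 33.5 27. ]]]
bar corners pred [[[217.3, 62.4]], [[344.2, 62.5]], [[215.9, 32.6]], [[345.7, 32.7]]] knobtop [[280.9, 34.7]] lead [[231.6, 100.2]] [[329.8, 100.2]]
```

View pics/w1c.png

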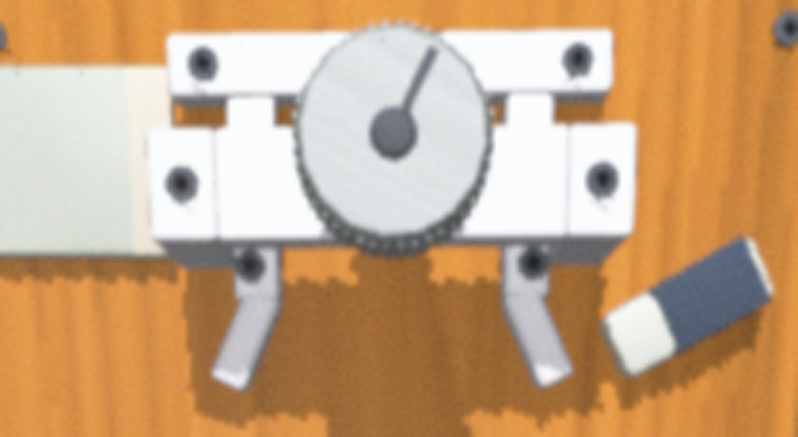

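```bash
cat >> h.py <<'E'
from scipy.optimize import least_squares
def fitbar(K,T,px):  # front-left, front-right, back-left, back-right bar corners, knob top
    M=[(.096,.057,.058),(.096,-.057,.058),(.120,.057,.058),(.120,-.057,.058),(.108,0,.1015)]
    f=lambda J:(proj(K,T,np.array([[*jig2w(J,x,y),z] for x,y,z in M]))-px).ravel()
    r=least_squares(f,[.578,.017,.17]); return r.x,r.fun
E
python3 - <<'E'
from h import *
d=np.load("w1.npz")
J,e=fitbar(d["K"],d["T"],np.array([[219.5,63.2],[346.8,62.1],[219.5,34.2],[346.8,32.6],[283.4,34.7]]))
print(J,np.degrees(J[2]),e.round(1)); np.save("J.npy",J)
c=np.array([.534,.0477]); a=np.radians(-5.8); u=np.array([np.cos(a),np.sin(a)])
g=c-.04*u
move_pose([*g,.10],q(a)); print("touch",movel([*g,.0175],v=.08,until_force=8),get_tcp_pos())
command_gripper(0); print("w",get_grip_width()*88,get_finger_force(),get_ft_force(),get_time())
s=jig2w(J,-.015-.04,0); movel([*s,.0175],frame=q(J[2]),v=.08); wait(.2)
print(get_tcp_pos(),get_ft_force(),get_time())
K,T=cam("wrist"); im=read_camera("wrist")[:,:,::-1]; cv2.imwrite("pics/w2.png",im); np.savez("w2.npz",K=K,T=T)
E
```

```text
[0.57841627 0.01485498 0.17459866] 10.00376638995101 [ 0.2  0.2 -0.1  0.  -1.4 -0.5  1.1 -0.2  0.2  0.4]
touch False [0.49460731 0.05178688 0.01789728]
w 55.62927359992884 29.99233067035675 [-0.01435849 -0.37900628  1.98616822] 5.425
[0.52450906 0.00545288 0.0176378 ] [ 0.47848291 -1.03985895  3.37626798] 6.4667
```

View pics/w2.png

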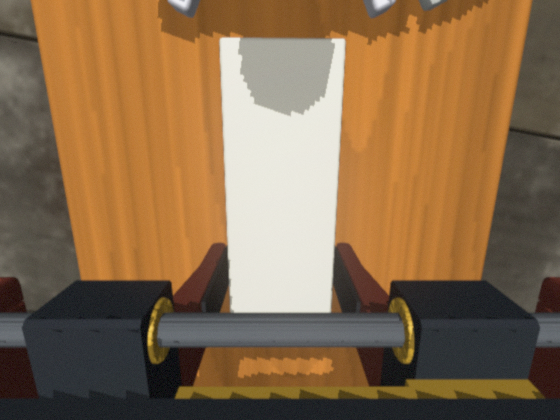

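Plaque front edge is at (221..344, 40), centred at column 282.5. The lead-in tips are centred at about 281.5 and the board edges at about 283, so it is aligned to within 0.5 mm. I slide it in with a force guard.

```bash
python3 - <<'E'
from h import *
J=np.load("J.npy")
def go(x,v,f):
    r=movel([*jig2w(J,x,0),.0175],frame=q(J[2]),v=v,until_force=f)
    t=get_tcp_pos()[:2]-J[:2]; u=np.array([np.cos(J[2]),np.sin(J[2])]); print(x,r,"jig x",round(t@u,4),"y",round(u[0]*t[1]-u[1]*t[0],4),get_ft_force(),get_time())
    return r
go(.012,.06,20) or go(.033,.02,15)
wait(.2);print(get_ft_force(),get_grip_width()*88)
K,T=cam("wrist"); im=read_camera("wrist")[:,:,::-1]; cv2.imwrite("pics/w3.png",im); np.savez("w3.npz",K=K,T=T)
E
```

```text
0.012 True jig x -0.0527 y 0.0004 [-0.84093509  0.29919701  3.55503714] 6.8667
[0.54188902 2.17062232 3.23944871] 55.500664717950386
```

View pics/w3.png

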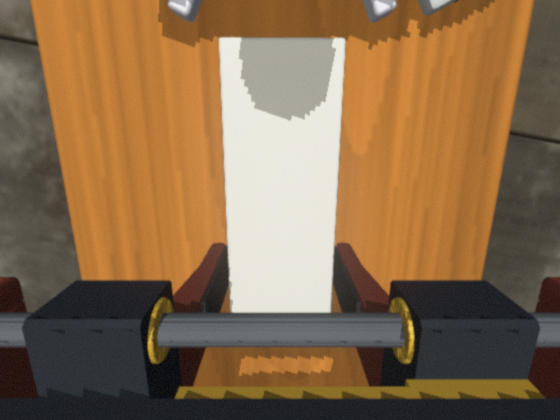

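That stop was a false trigger from the start-up transient: the force afterwards was about 0 and the view is unchanged, with no contact. I continue in small steps and check the static force after each.

```bash
python3 - <<'E'
from h import *
J=np.load("J.npy"); u=np.array([np.cos(J[2]),np.sin(J[2])]); n=np.array([-u[1],u[0]])
x=-.0527
def st(): 
    t=get_tcp_pos()[:2]-J[:2]; f=get_ft_force(); return round(t@u,4),round(t@n,4),"fu %.1f fn %.1f fz %.1f"%(f[:2]@u,f[:2]@n,f[2])
movel([*jig2w(J,-.022,0),.0175],frame=q(J[2]),v=.04);print(st())
x=-.022
while x<.034:
    x+=.006 if x<.014 else .002
    movel([*jig2w(J,x,0),.0175],frame=q(J[2]),v=.03); wait(.08); s=st(); print(round(x,4),s)
    f=get_ft_force()[:2]
    if f@u<-12 or abs(f@n)>15: break
print(get_time(),get_grip_width()*88)
E
```

```text
(np.float64(-0.0243), np.float64(0.0001), 'fu -6.3 fn 0.6 fz 13.0')
-0.016 (np.float64(-0.0176), np.float64(0.0), 'fu -4.9 fn -0.2 fz 9.9')
-0.01 (np.float64(-0.0116), np.float64(0.0), 'fu -4.6 fn 0.4 fz 11.0')
-0.004 (np.float64(-0.0056), np.float64(-0.0), 'fu -4.3 fn -0.5 fz 10.1')
0.002 (np.float64(0.0005), np.float64(-0.0), 'fu -4.1 fn 1.2 fz 10.5')
0.008 (np.float64(0.0065), np.float64(-0.0), 'fu -4.2 fn -0.5 fz 8.8')
0.014 (np.float64(0.0126), np.float64(-0.0), 'fu -3.8 fn 0.3 fz 10.9')
0.016 (np.float64(0.0139), np.float64(-0.0), 'fu -5.7 fn 0.1 fz 12.1')
0.018 (np.float64(0.0159), np.float64(0.0), 'fu -6.2 fn -1.1 fz 12.4')
0.02 (np.float64(0.0179), np.float64(0.0), 'fu -5.0 fn -0.2 fz 11.8')
0.022 (np.float64(0.0198), np.float64(-0.0), 'fu -6.7 fn 0.3 fz 11.7')
0.024 (np.float64(0.0219), np.float64(-0.0), 'fu -5.1 fn 0.6 fz 12.2')
0.026 (np.float64(0.0239), np.float64(-0.0), 'fu -5.7 fn 0.3 fz 11.3')
0.028 (np.float64(0.0256), np.float64(0.0), 'fu -6.4 fn 0.2 fz 12.8')
0.03 (np.float64(0.0256), np.float64(0.0), 'fu -11.9 fn -1.0 fz 18.8')
0.032 (np.float64(0.026), np.float64(0.0), 'fu -17.2 fn -1.2 fz 22.7')
13.6417 55.62227801103141
```

Home: the stop was met at TCP jig x≈25.8 mm (expected 25), with the force rising only there. I release, rise, and go to the knob with joint 6 wound near its negative end. Clockwise is +j6, since yaw = j1 − j6 + π/2.

```bash
python3 - <<'E'
from h import *
J=np.load("J.npy")
command_gripper(1.0)
t=get_tcp_pos(); back=jig2w(J,.018,0)
movel([*back,.02],frame=q(J[2]),v=.08); movel([*back,.15],v=.15)
k=jig2w(J,.108,0); move_pose([*k,.15],q(J[2])); wait(.1)
K,T=cam("top"); im=read_camera("top")[:,:,::-1]
# view before grasping the knob: back off camera sees plaque from wrist
K,T=cam("wrist"); cv2.imwrite("pics/w4.png",read_camera("wrist")[:,:,::-1]); np.savez("w4.npz",K=K,T=T)
j=np.array(get_joint_pos()); print(j.round(3))
j[5]=-2.3; movej(j); print(get_joint_pos()[5],get_ee_rot(),get_tcp_pos())
yaw=j[0]-j[5]+np.pi/2
print(movel([*k,.0755],frame=q(yaw),v=.08),get_joint_pos().__repr__(),get_tcp_pos(),get_ft_force(),get_time())
command_gripper(0); wait(.2)
print("w mm",get_grip_width()*88,get_finger_force(),get_ft_force(),get_ft_torque(),get_tcp_pos(),k,get_time())
E
```

```text
[ 0.031  0.59   1.535 -0.     1.018  1.428]
-2.2997266077785654 [-9.02188591e-04 -3.71108605e-01  9.28588978e-01  3.14202673e-04] [0.68334939 0.03340256 0.14943629]
False array([ 3.17251752e-02,  6.83128403e-01,  1.56244852e+00,  1.12639061e-05,
        8.95033154e-01, -2.29972496e+00]) [0.68523792 0.0336553  0.07605247] [-0.60947066 -0.60717732 -0.00667919] 20.5083
w mm 40.12486875185695 30.000033974647522 [ 0.33599012 -0.92811523 -0.30883544] [ 0.07827112 -0.0365682   0.05110912] [0.68485181 0.03358431 0.07555239] [0.68477428 0.03361598] 21.5083
```

View pics/w4.png

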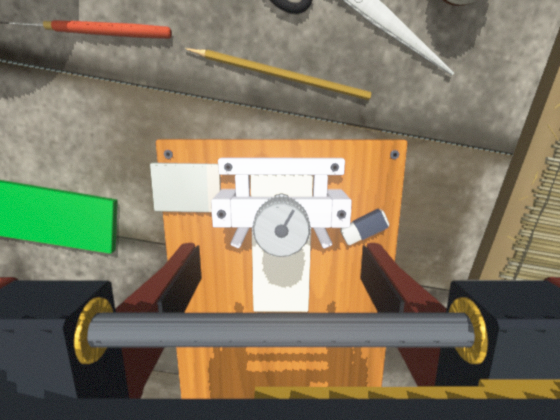

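The plaque is in the pocket, its far edge (250..312, 176) against the back stop bar. The knob is gripped at 40.1 mm with about 1 N of side force. Now I screw down.

```bash
cat >> h.py <<'E'
def yawnow():
    a=get_ee_rot(); return 2*np.arctan2(a[2],a[1])
def turn(k,yaw,z):
    qq=inverse_kinematics([*k,z],q(yaw)); j=np.array(get_joint_pos())
    assert qq is not None and abs(qq[5]-j[5])<.6, (qq,j)
    movej(qq)
E
python3 - <<'E'
from h import *
J=np.load("J.npy"); k=jig2w(J,.108,0); z0=.0755
j=get_joint_pos(); y0=j[0]-j[5]+np.pi/2; y=y0
while y0-y<4.6:
    y-=.2 if y0-y<2.0 else .1
    turn(k,y,z0-.00095*(y0-y)); 
    if y0-y>2: wait(.05)
    j=get_joint_pos(); ya=j[0]-j[5]+np.pi/2; tz=get_ft_torque()[2]
    if y0-y>1.9: print(round(y0-y,2),"act",round(y0-ya,3),"tz",round(tz,3),np.round(get_ft_force(),1),round(get_time(),1))
    if abs(tz)>.45: break
np.save("y.npy",[y0,y])
E
```

```text
2.0 act 1.993 tz -0.028 [ 0.8 -1.6 -1.8] 24.6
2.1 act 2.095 tz -0.06 [ 1.2 -2.5 -1. ] 24.9
2.2 act 2.195 tz 0.003 [ 1.6 -2.  -0.3] 25.2
2.3 act 2.295 tz -0.056 [ 2.5 -3.4 -0.7] 25.5
2.4 act 2.396 tz -0.023 [ 2.1 -3.3 -1. ] 25.8
2.5 act 2.496 tz 0.006 [ 2.  -4.3 -0.2] 26.1
2.6 act 2.596 tz -0.036 [ 2.  -4.   0.8] 26.4
2.7 act 2.695 tz -0.022 [2.6 1.5 1.7] 26.7
2.8 act 2.796 tz 0.246 [3.7 3.4 2.4] 27.0
2.9 act 2.897 tz 0.097 [ 0.5 -0.5  5.5] 27.3
3.0 act 2.995 tz 0.263 [3.3 4.5 5.7] 27.6
3.1 act 3.096 tz 0.184 [ 1.6 -0.6  7.6] 27.9
3.2 act 3.195 tz 0.357 [2.8 1.4 5.7] 28.2
3.3 act 3.296 tz 0.438 [-0.6 -0.4  8.6] 28.5
3.4 act 3.397 tz -0.065 [-0.4 -1.3 10. ] 28.8
3.5 act 3.496 tz 0.468 [-1.  -0.9  9.6] 29.1
```

The stop was met at about 2.72 rad (image estimate 2.70), and after that the pads slipped on the knob, so it is bottomed. I back off a quarter turn and check the knob's line before and after with the wrist camera.

```bash
python3 - <<'E'
from h import *
J=np.load("J.npy"); k=jig2w(J,.108,0); wait(.4)
def zoom():
    K,T=cam("wrist"); im=read_camera("wrist")[:,:,::-1]
    # rectify knob top plane into jig-aligned view: +x up, +y left, 0.1mm... 5px/mm
    c=proj(K,T,[[*jig2w(J,.108+a,b),z] for a,b,z in((.035,.035,zt),(.035,-.035,zt),(-.035,-.035,zt),(-.035,.035,zt))]).astype(np.float32)
    M=cv2.getPerspectiveTransform(c,np.float32([[0,0],[350,0],[350,350],[0,350]])); return cv2.warpPerspective(im,M,(350,350),flags=cv2.INTER_CUBIC)
zt=.099; A=zoom()
j=get_joint_pos(); ys=j[0]-j[5]+np.pi/2; zs=get_tcp_pos()[2]; print(ys,zs,get_ft_torque()[2],get_ft_force())
z=.0755-.00095*2.72; n=8
for i in range(1,n+1): turn(k,ys+1.57*i/n,z+.00095*1.57*i/n)
wait(.3); zt=.1005; B=zoom()
j=get_joint_pos(); print("turned",j[0]-j[5]+np.pi/2-ys,get_ft_torque()[2],get_ft_force(),get_finger_force(),get_tcp_pos(),get_time())
cv2.imwrite("pics/k.png",np.hstack([A,B]))
E
```

```text
0.4064276110855958 0.07281716091381821 0.44593602820383227 [-0.39687127  0.10273082 10.8195837 ]
turned 1.5637630326514311 0.05872367210890586 [ 2.23025715 -4.30662429  0.92624082] 30.000134110450745 [0.68487769 0.03327135 0.07417867] 32.4083
```

View pics/k.png

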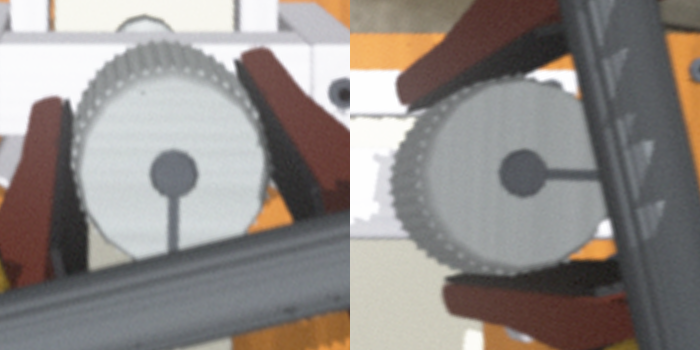

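The line points to jig −x when bottomed and to −y now, which is exactly 90° backed off. Last check is whether the plaque is still home.

```bash
python3 - <<'E'
from h import *
J=np.load("J.npy")
def rect(K,T,im):
    c=proj(K,T,[[*jig2w(J,a,b),.024] for a,b in((.15,.06),(.15,-.06),(-.05,-.06),(-.05,.06))]).astype(np.float32)
    return cv2.warpPerspective(im,cv2.getPerspectiveTransform(c,np.float32([[0,0],[359,0],[359,599],[0,599]])),(360,600),flags=cv2.INTER_CUBIC)
K,T=cam("wrist"); a=rect(K,T,read_camera("wrist")[:,:,::-1])
d=np.load("w4.npz"); b=rect(d["K"],d["T"],cv2.imread("pics/w4.png"))
o=np.hstack([b,a])
for x in(-.005,.135): cv2.line(o,(0,int((.15-x)*3000)),(30,int((.15-x)*3000)),(0,0,255),1);cv2.line(o,(360,int((.15-x)*3000)),(390,int((.15-x)*3000)),(0,0,255),1)
cv2.imwrite("pics/f.png",o)
E
```

```text
(no output)
```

View pics/f.png

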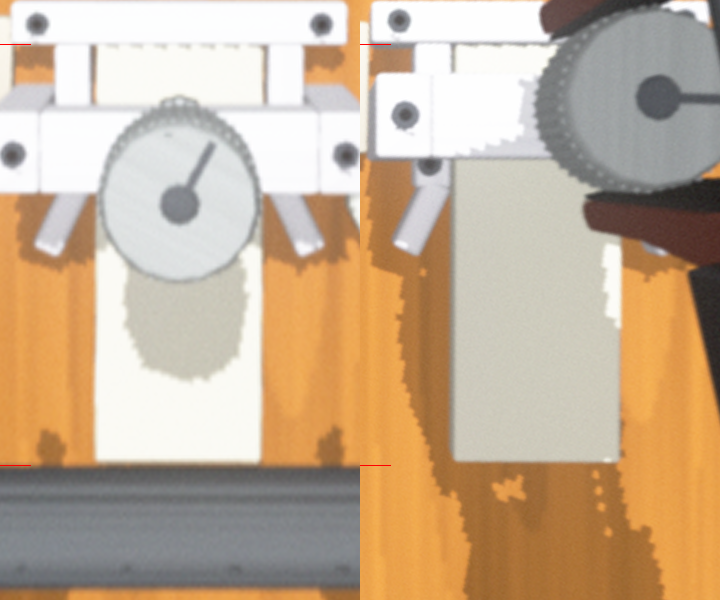

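In both views, before (left) and now (right), the near end is at row 461 against the expected 465. The far end touches the stop at row 44 and the plaque is square, so it is still home.

```bash
python3 -c "
from station import *
print(get_finger_force(),get_time()); print(job_done())"
```

```text
30.00019669532776 32.4583
the job is handed in; nothing more can be done
None
```

Job handed in at 32.5 s: by the last camera check the plaque is home against the back stop, and the knob was bottomed, then backed off about 90°, and is still gripped at 30 N for your lock nut.

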